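# Renew the worn guide bush of a strap-punching jig

### The arm

A 6-joint arm with a two-finger parallel gripper is mounted at the origin on the work surface. World frame = base frame: x ahead of the robot, y to its left, z up, the work surface at z = 0. Lengths are in m, angles in rad, forces in N, time in s.
With the tool pointing down it reaches from about 0.35 to 0.775 m from the base axis. Payload 5.5 kg.
Tool frame: the origin (TCP) lies midway between the tips of the shut fingers; the grasp point (between the pads) lies env.grasp_offset behind it (env.grasp_offset is the distance from the TCP to the grasp point, in m); z points along the fingers, y is the line along which they close (so a half turn about z gives the same grasp; the last joint's range is limited). The gripper opens to 85 mm and grips with 20 to 120 N. Pads are 22 mm wide; open, the fingers measure 114 mm over their backs; the gripper's body (76 mm by 85 mm) begins 54 mm behind the grasp point. The pads swing forward as they close: fully open they stand 13 mm farther back than shut.
Start: joints at [1.005, 0.313, 0.046, 1.304, 0, 1.431], TCP at [0.238, 0.524, 0.231] pointing down, gripper open.
Joint ranges: [-2.76, 2.76], [-0.86, 1.69], [-1.03, 1.26], [-2.2, 2.34], [-1.47, 1.5], [-3.14, 3.14]. Speed limits (rad/s): [2.57, 2.57, 3.14, 3.14, 3.14, 3.14].

### API

Orientations are given as a unit quaternion [w, x, y, z].
In Python, from workcell import monitor, viewer, order, env gives the robot as it stands.
- The arm moves only by the tool carry_out, never from a script. Its argument "plan" is a list that holds one entry, the list of rows, each a list of 7 numbers: the turn, a rotation vector about the world's x, y, z in rad, then the shift along the world's x, y, z in mm, then the finger opening in mm, from 0 to 85.4. A call has 1 to 20 rows; each row is the pose to reach, as a shift and turn from the pose commanded when the call began; what a row does not reach only later rows make up. A row lasts 1/10 s, in which the tool goes at most 50 mm and 8.59 degrees, less where a joint would pass 70% of its speed; a pose out of reach is approached as far as the arm can. A call with a gripper value outside its range is refused whole. The fingers move at their own pace and stop on an object; "squeeze" is the grip in N (left out, the last holds). Time passes only in rows, so rows that repeat a pose let the fingers close. It gives the time, the measured TCP pose, the force, the opening and the grip force at its end, in the units of the state.
- monitor.get_state(): the state, without advancing time (a new reading comes with each control period).
- viewer.read_camera(name): name is "side" or "top"; returns the picture (400x640x3 uint8, red, green, blue); there is no depth.
- viewer.calibration(name): a dict with "K" (3x3 intrinsics, pixels), "eye" and "rotation" of the camera in the world. Camera axes: x right, y down, z forward; pixel columns grow to the right and rows downward; lengths in m; the calibration is good to about 2 mm. A picture is of the moment at which its call begins. calibration takes no time and is no camera call.
- order.hand_in(): hands the job in; it is judged then, once.
The state is a dict: "clock": time; "joint_pos": joint angles; "qvel": joint speeds; "tau": joint torques, N m; "tcp_pos": TCP position; "orientation": TCP orientation; "wrist_force": force on the tool from outside, world axes, zero at the start; "ft_torque": the same for the moment, N m; "finger_gap": finger opening in m; "grip_force": force on a finger pad.
Only numpy, scipy, OpenCV 4.12 (cv2) and the standard library are available. Lean on these libraries where they do the work, as an engineer would, in place of code of your own. Each camera call takes 0.05 s, during which the arm holds its last target. There are 200 camera calls.

### The job

The middle guide bush of the strap-punching jig is worn out: draw it out of its bore and put it in the scrap box. Then take the new bronze bush from the parts tray and press it squarely into the empty bore, with firm steady pressure and no blows or forcing, until its shoulder is down flush on the guide plate all round; let go and leave everything else on the bench where it is.

Things in the scene. Friction and masses are not known exactly. Their poses are not given: they have to be found in the camera images.
- jig: strap-punching jig bolted to the bench: dark steel bed 130 x 310 mm, aluminium guide plate 90 (x) x 240 (y) mm, 24 thick, flat top 50 above the bench. Origin: centre of the bed, on the bench; z up. Bush stations along y: sound bronze bushes, fixed, at y = +-70 mm (heads 34 mm across, 12 above the plate), the worn one at x = y = 0. Red clamp past the plate at the +y end, 56 mm high
- bore (a point): centre of the middle bore's mouth, level with the plate's top. Bore vertical, through the plate, 27 mm across, sharp-edged. Six springy lands in it grip a bush (the press fit): drag begins with the foot 5 mm down, climbs in three steps to 12 to 18 N at about 17 mm, then stays at 8 to 15 N until home (more if it is crooked); as much when pulling out. A bush let go stays put
- worn_bush: worn bush, blackened brown, loose, gripped in the middle bore with its shoulder on the plate at the start. Shape, size and origin as new_bush (centre of the foot's underside, z up to the head). 0.1 kg
- new_bush: new bright bronze bush, loose, standing foot down in one tray compartment. Shank 26 mm across, 24 long, its lowest 5 mm tapering to 22; above it a knurled head 34 across, 12 high, its underside the shoulder. Origin: centre of the foot's underside, z up the axis. Home: origin 24 mm below bore, head top 12 above it. The dark spot on top is not a real hole. 0.1 kg
- tray: pale wooden parts tray, fixed: 190 (x) x 100 (y) mm, 18 high, walls and floor 5 thick, split in two by a wall across the middle; origin at the centre of its underside. One bush stands near the middle of each compartment, about 50 mm from the origin along x, on the floor
- spare_bush: a larger steel-grey bush (head 44 mm in diameter, 38 mm tall) standing loose in the other compartment of the tray; not wanted, leave it. Origin at the centre of its underside
- scrap_box: red open scrap box, fixed: 130 x 130 mm outside, 40 mm high, 6 mm walls, floor 5 to 6 mm above the bench; origin at the centre of its underside, z up
- maul: dark wooden maul standing upright on its head, 84 mm in diameter and 212 mm high, loose, to be left alone; origin at the centre of its underside
- padlock: brass padlock lying flat, 42 x 45 x 17 mm with a steel shackle towards its +x, loose, to be left alone; origin at the centre of its body's underside
- dye_bottle: brown dye bottle, 52 mm in diameter and 95 mm high, loose, to be left alone; origin at the centre of its underside
- wax_tin: yellow round wax tin, 68 mm in diameter and 30 mm high, loose, to be left alone; origin at the centre of its underside
Mind the look-alikes: they are no part of the job. Several things have the shape of the new_bush; the one meant has the colours described above.

How it is judged:
By the outcome, as a careful person would: the job done as asked, in the order asked, and still so for the second after the job is handed in, with the robot touching nothing.
It also fails if it takes over 67 s, if anything falls off the work surface, if the arm or the gripper's body presses on something with over 40 N, if the wrist force passes 120 N, or if a joint passes its speed limit or range.

## Working session

There is one attempt and no reset: what is moved stays moved. The work goes in short steps, Python scripts to look and compute and a tool call to move; the robot and the scene stay as the last step left them, time stands still between calls to the robot, and variables do not carry over. Pictures are saved under pics/ and viewed, at most 10 in all, crops included, and the job is handed in when it is done.

Besides the shell and the picture viewer there is one more tool, called after ">>>" as name(argument=value, ...), one argument or row to a line, values as JSON. carry_out: Moves the arm, as the interface text tells. Its arguments: {"type":"object","properties":{"plan":{"type":"array","items":{"type":"array","items":{"type":"array","items":{"type":"number"}}}},"squeeze":{"type":"number"}},"required":["plan"]}

```bash
mkdir -p pics; python3 - <<'E'
from workcell import monitor, viewer, order, env
import cv2,numpy as np
print(env.grasp_offset, {k:np.round(v,3) for k,v in monitor.get_state().items()})
for n in("side","top"):
    c=viewer.calibration(n);print(n,{k:np.round(v,3).tolist() for k,v in c.items()})
    im=viewer.read_camera(n);cv2.imwrite(f"pics/{n}0.png",im[:,:,::-1])
E
```

```text
0.0187 {'clock': np.float64(0.0), 'joint_pos': array([1.005, 0.314, 0.045, 1.304, 0.   , 1.431]), 'qvel': array([-0.   ,  0.001, -0.001, -0.001, -0.001,  0.001]), 'tau': array([-2.0000e-03, -4.8064e+01,  2.9853e+01,  2.0000e-02, -0.0000e+00,
        0.0000e+00]), 'tcp_pos': array([0.237, 0.523, 0.23 ]), 'orientation': array([-0.   ,  0.211,  0.977, -0.001]), 'wrist_force': array([ 0.337, -0.199,  0.262]), 'ft_torque': array([ 0.011,  0.011, -0.005]), 'grip_force': np.float64(0.0), 'finger_gap': np.float64(0.086)}
side {'K': [[469.421, 0.0, 315.89], [0.0, 469.421, 193.364], [0.0, 0.0, 1.0]], 'eye': [0.092, -0.91, 0.752], 'rotation': [-0.463, 0.853, -0.211, 0.115]}
top {'K': [[497.318, 0.0, 315.816], [0.0, 497.318, 197.063], [0.0, 0.0, 1.0]], 'eye': [0.326, 0.039, 1.559], 'rotation': [-0.06, 0.712, -0.698, 0.058]}
```

View pics/side0.png

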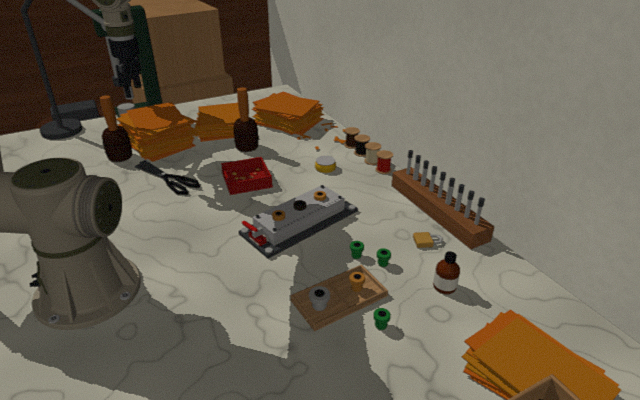

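View pics/top0.png

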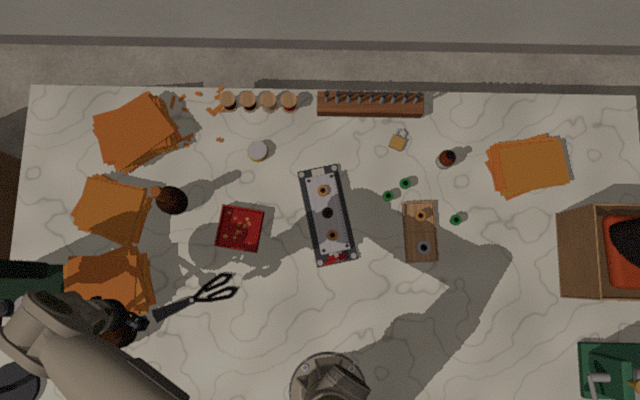

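Side view: worn bush at about (300,205) px, new bronze bush (357,279), spare (320,298), scrap box (247,175). Top view: worn (327,212), sound ones (323,190) and (333,235), new (421,215), spare (424,247), box (240,228). The clamp end (+y of the jig) points towards the robot.

```bash
cat > h.py <<'E'
import numpy as np,cv2
from workcell import viewer
from scipy.spatial.transform import Rotation as R
C={n:viewer.calibration(n) for n in("side","top")}
def ray(n,p):
    c=C[n];q=c["rotation"];M=np.array(q)
    M=M if M.shape==(3,3) else R.from_quat([q[1],q[2],q[3],q[0]]).as_matrix()
    d=M@np.linalg.solve(c["K"],[p[0],p[1],1.]);return np.array(c["eye"]),d/np.linalg.norm(d)
def plane(n,p,z):
    e,d=ray(n,p);return e+d*(z-e[2])/d[2]
def tri(ps,pt):
    e1,d1=ray("side",ps);e2,d2=ray("top",pt)
    s=np.linalg.lstsq(np.c_[d1,-d2],e2-e1,rcond=None)[0]
    a,b=e1+s[0]*d1,e2+s[1]*d2
    return (a+b)/2,np.linalg.norm(a-b)
def proj(n,X):
    c=C[n];q=c["rotation"];M=R.from_quat([q[1],q[2],q[3],q[0]]).as_matrix() if np.size(q)==4 else np.array(q)
    v=c["K"]@(M.T@(np.array(X)-c["eye"]));return v[:2]/v[2]
def crop(im,x,y,w,h,k):
    return cv2.resize(im[y:y+h,x:x+w,::-1],None,fx=k,fy=k,interpolation=cv2.INTER_CUBIC)
E
python3 - <<'E'
from h import *
import cv2
s=cv2.imread("pics/side0.png")[:,:,::-1];t=cv2.imread("pics/top0.png")[:,:,::-1]
a=np.vstack([crop(s,235,180,132,50,6),crop(s,285,255,132,50,6)]);cv2.imwrite("pics/s1.png",a)
b=np.hstack([crop(t,290,155,66,120,5),crop(t,380,155,66,120,5)]);cv2.imwrite("pics/t1.png",b)
for n,a,b in(("worn",(300,205),(327,212)),("near",(278,216),(333,235)),("far",(320,196),(323,190)),("new",(357,278),(421,215)),("box",(247,164),(240,228))):
    print(n,tri(a,b))
E
```

```text
worn (array([0.53200105, 0.00957823, 0.05466437]), np.float64(0.003770156151362364))
near (array([ 0.46128694, -0.00955113,  0.05505136]), np.float64(0.0053271753760821645))
far (array([0.59954477, 0.02323953, 0.05457165]), np.float64(0.004813996835324086))
new (array([ 0.52982007, -0.28007456,  0.03770777]), np.float64(0.006087407635534465))
box (array([0.48014721, 0.27095118, 0.06063724]), np.float64(0.0027095827937852713))
```

View pics/s1.png

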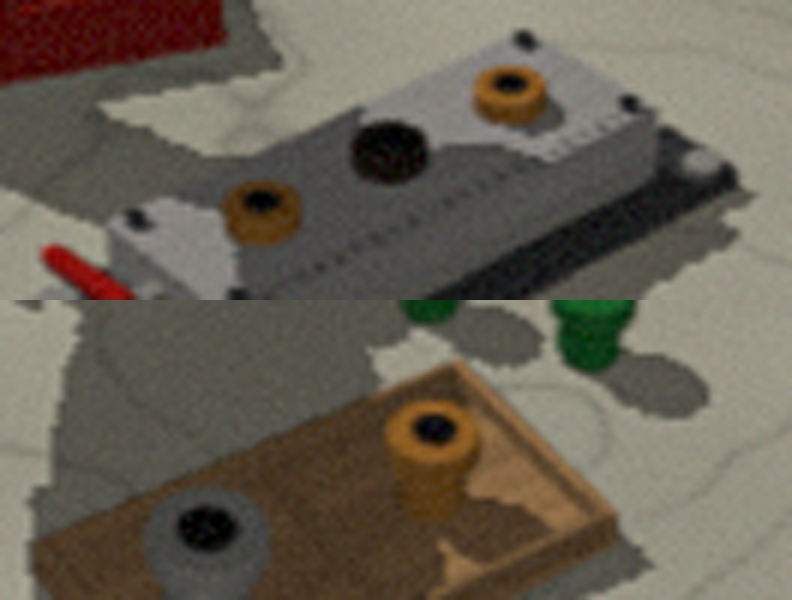

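View pics/t1.png

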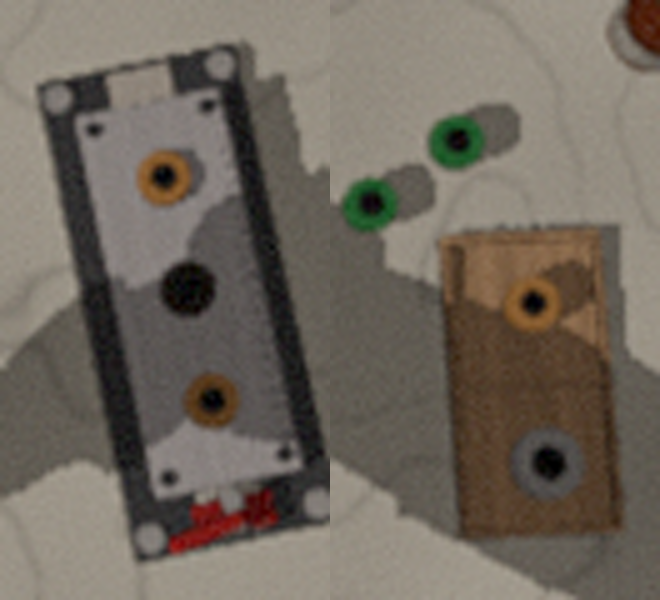

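The crops show (crop px): side – spot centres far (509,82), near (262,200), worn top (390,144), new (435,429); top – far (163,177), worn (187,289), near (212,399), new (533,302), spare (548,462).

```bash
python3 - <<'E'
from h import *
f=lambda c,k,x,y:((c[0]+.5)/k-.5+x,(c[1]+.5)/k-.5+y)
S=lambda c:f(c,6,235,180)
S2=lambda c:f((c[0],c[1]-300),6,285,255)
T=lambda c:f(c,5,290,155)
T2=lambda c:f((c[0]-330,c[1]),5,380,155)
for n,a,b,z in(("worn",S((390,144)),T((187,289)),.062),("near",S((262,200)),T((212,399)),.062),("far",S((509,82)),T((163,177)),.062),("new",S2((435,429)),T2((533,302)),.041),("spare",S2((208,527)),T2((548,462)),.043)):
    p,e=tri(a,b);print(n,np.round(p*1e3,1),round(e*1e3,1),'side',np.round(plane("side",a,z)*1e3,1),'top',np.round(plane("top",b,z)*1e3,1))
# scrap box by red mask, top rim
t=cv2.imread("pics/top0.png");m=((t[:,:,2]>80)&(t[:,:,1]<50)&(t[:,:,0]<50)).astype('u1')*255
for c in cv2.findContours(m,0,2)[0]:
    if cv2.contourArea(c)>500:
        r=cv2.minAreaRect(c);print(r,plane("top",r[0],.03))
E
```

```text
worn [530.4   9.5  59.6] 3.0 side [527.4   6.6  62. ] top [531.6   9.1  62. ]
near [463.   -6.5  62. ] 4.1 side [461.   -6.1  62. ] top [464.9  -7.1  62. ]
far [598.5  25.6  62.3] 3.9 side [596.7  26.3  62. ] top [600.4  24.9  62. ]
new [ 530.3 -277.4   40.7] 4.0 side [ 528.1 -277.3   41. ] top [ 532.1 -278.2   41. ]
spare [ 432.2 -284.8   43.1] 3.6 side [ 430.5 -284.3   43. ] top [ 433.9 -285.5   43. ]
((100.43517303466797, 265.5147399902344), (36.212886810302734, 76.23765563964844), 77.19573211669922) [0.3587118  0.69621769 0.03      ]
((621.6217651367188, 252.39248657226562), (77.23971557617188, 30.220319747924805), 82.23483276367188) [ 0.43064235 -0.89517995  0.03      ]
((239.68206787109375, 224.77133178710938), (40.95457458496094, 35.317752838134766), 9.162347793579102) [0.49195201 0.27752139 0.03      ]
```

Heights agree (62, 41, 43 mm), and the three jig bushes line up at ±70 mm. The jig's y line lies at 13.3° in the world. I'll go above the worn bush with the fingers closing along the jig's y.

>>> carry_out(
  plan=[
    [[0,0,-0.913,293,-514,-121,46],[0,0,-0.913,293,-514,-121,46],[0,0,-0.913,293,-514,-121,46],[0,0,-0.913,293,-514,-121,46],[0,0,-0.913,293,-514,-121,46],[0,0,-0.913,293,-514,-121,46],[0,0,-0.913,293,-514,-121,46],[0,0,-0.913,293,-514,-121,46],[0,0,-0.913,293,-514,-121,46],[0,0,-0.913,293,-514,-121,46],[0,0,-0.913,293,-514,-121,46],[0,0,-0.913,293,-514,-121,46],[0,0,-0.913,293,-514,-121,46],[0,0,-0.913,293,-514,-121,46],[0,0,-0.913,293,-514,-121,46],[0,0,-0.913,293,-514,-121,46]],
  ],
  squeeze=25,
)

```text
clock: 1.7
tcp_pos: [0.5298, 0.0111, 0.1105]
orientation: [-0.0, 0.62, 0.785, 0.0]
wrist_force: [0.5, -0.6, 0.8]
finger_gap: 0.0463
grip_force: 0.0
```

```bash
python3 - <<'E'
from h import *
from workcell import monitor
t=viewer.read_camera("top");s=viewer.read_camera("side")
print({k:np.round(v,3).tolist() for k,v in monitor.get_state().items() if k in("clock","tcp_pos","orientation","finger_gap","wrist_force","joint_pos")})
a=np.hstack([crop(s,240,110,110,120,4)[:480,:400],crop(t,280,150,100,120,4)]);cv2.imwrite("pics/a2.png",a);cv2.imwrite("pics/s2f.png",s[:,:,::-1])
E
```

```text
{'clock': 1.8, 'joint_pos': [-0.131, 0.295, -0.284, 0.991, 0.0, 1.206], 'tcp_pos': [0.53, 0.011, 0.111], 'orientation': [0.0, 0.62, 0.785, 0.0], 'wrist_force': [-0.102, 0.559, -0.021], 'finger_gap': 0.046}
```

View pics/a2.png

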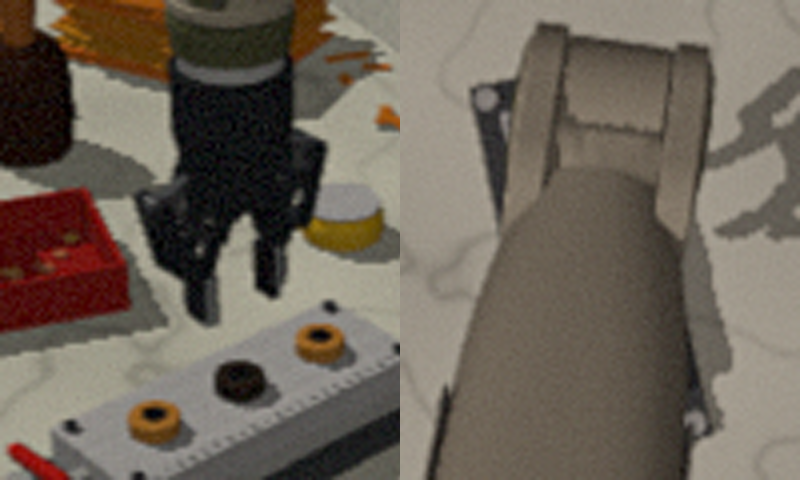

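Side crop: fingertips at about (210,320) and (270,293), straddling the worn bush at (240,380) along the row. Descending.

>>> carry_out(
  plan=[
    [[0,0,0,0,-1,-30,46],[0,0,0,0,-1,-50,46],[0,0,0,0,-1,-59,46],[0,0,0,0,-1,-60,46],[0,0,0,0,-1,-60,46]],
  ],
)

```text
clock: 2.3
tcp_pos: [0.5308, 0.0091, 0.0509]
orientation: [0.0, 0.62, 0.784, 0.0]
wrist_force: [0.7, -0.1, -0.1]
finger_gap: 0.0462
grip_force: 0.0
```

>>> carry_out(
  plan=[
    [[0,0,0,0,0,-1,46],[0,0,0,0,0,-2,46],[0,0,0,0,0,-2,46]],
  ],
)

```text
clock: 2.6
tcp_pos: [0.5309, 0.0086, 0.0488]
orientation: [0.0, 0.621, 0.784, 0.0]
wrist_force: [0.2, 0.5, -0.2]
finger_gap: 0.0457
grip_force: 0.0
```

>>> carry_out(
  plan=[
    [[0,0,0,0,0,0,40],[0,0,0,0,0,0,30],[0,0,0,0,0,0,30],[0,0,0,0,0,0,30],[0,0,0,0,0,0,30]],
  ],
  squeeze=25,
)

```text
clock: 3.1
tcp_pos: [0.5315, 0.0086, 0.0494]
orientation: [0.001, 0.621, 0.784, 0.001]
wrist_force: [-1.4, 0.6, 5.6]
finger_gap: 0.0328
grip_force: 27.1
```

```bash
python3 - <<'E'
from h import *
from workcell import monitor
st=monitor.get_state();print({k:np.round(v,4).tolist() for k,v in st.items() if k!="tau"})
E
```

```text
{'clock': 3.1, 'joint_pos': [-0.135, 0.3557, -0.3669, 0.846, 0.0001, 1.2038], 'qvel': [0.0006, 0.0007, 0.0007, 0.0015, -0.0018, -0.0012], 'tcp_pos': [0.5315, 0.0086, 0.0494], 'orientation': [0.0009, 0.6205, 0.7842, 0.0006], 'wrist_force': [-1.3891, 0.5578, 5.6094], 'ft_torque': [0.0384, 0.2108, -0.0319], 'grip_force': 27.1155, 'finger_gap': 0.0328}
```

Gripped, with hardly any side force, so it is centred along this line. Next I pinch at 90° to centre the other axis.

>>> carry_out(
  plan=[
    [[0,0,0,0,0,1,46],[0,0,0,0,0,1,46],[0,0,0,0,0,1,46],[0,0,1.571,0,0,1,46],[0,0,1.571,0,0,1,46],[0,0,1.571,0,0,1,46],[0,0,1.571,0,0,1,46],[0,0,1.571,0,0,1,46],[0,0,1.571,0,0,1,46],[0,0,1.571,0,0,1,46],[0,0,1.571,0,0,1,46],[0,0,1.571,0,0,1,46],[0,0,1.571,0,0,1,46],[0,0,1.571,0,0,1,46],[0,0,1.571,0,0,1,46],[0,0,1.571,0,0,1,46]],
  ],
)

```text
clock: 4.7
tcp_pos: [0.5304, 0.0087, 0.0492]
orientation: [-0.0, -0.115, 0.993, 0.0]
wrist_force: [0.2, -0.3, 0.5]
finger_gap: 0.046
grip_force: 0.0
```

>>> carry_out(
  plan=[
    [[0,0,0,0,0,0,40],[0,0,0,0,0,0,30],[0,0,0,0,0,0,30],[0,0,0,0,0,0,30],[0,0,0,0,0,0,30]],
  ],
  squeeze=25,
)

```text
clock: 5.2
tcp_pos: [0.5303, 0.0102, 0.0496]
orientation: [0.0, -0.116, 0.993, 0.002]
wrist_force: [-0.9, 5.3, 4.1]
finger_gap: 0.0326
grip_force: 24.7
```

```bash
python3 - <<'E'
from h import *
from workcell import monitor
st=monitor.get_state();print({k:np.round(v,4).tolist() for k,v in st.items() if k!="tau"})
E
```

```text
{'clock': 5.2, 'joint_pos': [-0.134, 0.3553, -0.3669, 0.8491, 0.0032, -0.3664], 'qvel': [-0.0016, 0.0005, -0.0003, 0.0001, -0.0004, -0.0012], 'tcp_pos': [0.5303, 0.0102, 0.0496], 'orientation': [0.0002, -0.1159, 0.9933, 0.0016], 'wrist_force': [-0.9121, 5.256, 4.0573], 'ft_torque': [1.1417, 0.2646, -0.0226], 'grip_force': 24.6861, 'finger_gap': 0.0326}
```

>>> carry_out(
  plan=[
    [[0,0,0,0,1,0,30],[0,0,0,0,1,0,30],[0,0,0,0,1,0,30]],
  ],
)

```text
clock: 5.5
tcp_pos: [0.5303, 0.0102, 0.0496]
orientation: [-0.0, -0.116, 0.993, 0.001]
wrist_force: [-2.1, 3.4, 5.9]
finger_gap: 0.0325
grip_force: 24.9
```

>>> carry_out(
  plan=[
    [[0,0,0,0,1.5,0,30],[0,0,0,0,1.5,0,30],[0,0,0,0,1.5,0,30]],
  ],
)

```text
clock: 5.8
tcp_pos: [0.5303, 0.0103, 0.0496]
orientation: [-0.0, -0.115, 0.993, -0.001]
wrist_force: [-2.3, -1.5, 4.6]
finger_gap: 0.0325
grip_force: 24.9
```

>>> carry_out(
  plan=[
    [[0,0,0,0,0,0,20],[0,0,0,0,0,0,20],[0,0,0,0,0,0,20],[0,0,0,0,0,0,20]],
  ],
  squeeze=90,
)

```text
clock: 6.2
tcp_pos: [0.5303, 0.0103, 0.05]
orientation: [-0.0, -0.115, 0.993, -0.001]
wrist_force: [-4.2, -1.4, 8.7]
finger_gap: 0.0302
grip_force: 88.4
```

>>> carry_out(
  plan=[
    [[0,0,0,0,0,3,20],[0,0,0,0,0,6,20],[0,0,0,0,0,10,20],[0,0,0,0,0,14,20],[0,0,0,0,0,18,20],[0,0,0,0,0,22,20],[0,0,0,0,0,26,20],[0,0,0,0,0,30,20],[0,0,0,0,0,40,20],[0,0,0,0,0,60,20],[0,0,0,0,0,60,20],[0,0,0,0,0,60,20]],
  ],
)

```text
clock: 7.4
tcp_pos: [0.5311, 0.0111, 0.11]
orientation: [0.001, -0.116, 0.993, -0.0]
wrist_force: [0.4, 0.0, -1.1]
finger_gap: 0.0305
grip_force: 92.3
```

```bash
python3 - <<'E'
from h import *
from workcell import monitor
s=viewer.read_camera("side")
print({k:np.round(v,4).tolist() for k,v in monitor.get_state().items() if k!="tau"})
a=np.hstack([crop(s,200,110,180,120,4)]);cv2.imwrite("pics/a3.png",a)
# box: red in the side+top view, rim bounding
t=cv2.imread("pics/top0.png")
for c in ((240,228),):print(plane("top",c,.03))
print(proj("top",[.485,.275,.04]),proj("side",[.485,.275,.006]))
E
```

```text
{'clock': 7.45, 'joint_pos': [-0.1303, 0.2975, -0.2855, 0.9876, 0.0001, -0.3625], 'qvel': [-0.0006, 0.0133, -0.014, -0.0003, 0.0005, -0.001], 'tcp_pos': [0.5305, 0.0112, 0.1092], 'orientation': [0.0001, -0.1158, 0.9933, 0.0], 'wrist_force': [-0.0456, -0.6092, -0.694], 'ft_torque': [0.04, -0.005, -0.0081], 'grip_force': 92.3083, 'finger_gap': 0.03}
[0.48196777 0.27608374 0.03      ]
[239.90712671 226.68088792] [248.98700249 178.67844287]
```

View pics/a3.png

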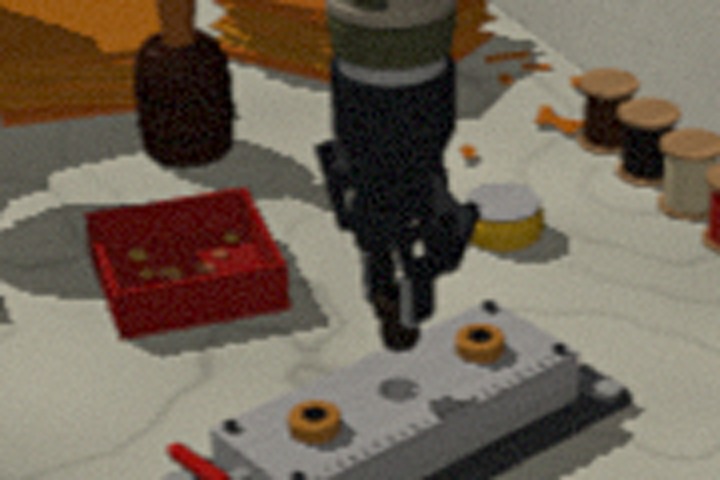

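The worn bush is out and held at crop (400,330); the bore is empty at (400,389). The scrap box floor is at about (190,258) in the crop and the maul stands well behind it.

>>> carry_out(
  plan=[
    [[0,0,0,-9,48,0,20],[0,0,0,-18,96,0,20],[0,0,0,-27,144,0,20],[0,0,0,-36,192,0,20],[0,0,0,-44,240,0,20],[0,0,0,-48,264,0,20],[0,0,0,-48,264,0,20],[0,0,0,-48,264,-30,20],[0,0,0,-48,264,-55,20],[0,0,0,-48,264,-68,20],[0,0,0,-48,264,-68,20],[0,0,0,-48,264,-68,20],[0,0,0,-48,264,-68,46],[0,0,0,-48,264,-68,46],[0,0,0,-48,264,-68,46],[0,0,0,-48,264,-68,46],[0,0,0,-48,264,-30,46],[0,0,0,-48,264,20,46],[0,0,0,-48,264,20,46]],
  ],
)

```text
clock: 9.35
tcp_pos: [0.4867, 0.2769, 0.1363]
orientation: [0.006, -0.116, 0.993, 0.002]
wrist_force: [2.1, 0.2, 0.5]
finger_gap: 0.046
grip_force: 0.0
```

```bash
python3 - <<'E'
from h import *
from workcell import monitor
s=viewer.read_camera("side")
print({k:np.round(v,4).tolist() for k,v in monitor.get_state().items() if k!="tau"})
cv2.imwrite("pics/a4.png",crop(s,200,90,180,150,4))
E
```

```text
{'clock': 9.4, 'joint_pos': [0.3739, 0.3225, -0.186, 1.0539, 0.0001, 0.1415], 'qvel': [-0.0019, 0.0403, -0.0771, -0.0329, 0.0007, 0.0025], 'tcp_pos': [0.4854, 0.2764, 0.1335], 'orientation': [0.0041, -0.1159, 0.9932, 0.0011], 'wrist_force': [0.7293, 0.5444, -0.5777], 'ft_torque': [-0.0084, -0.0277, 0.057], 'grip_force': 0.0, 'finger_gap': 0.0461}
```

View pics/a4.png

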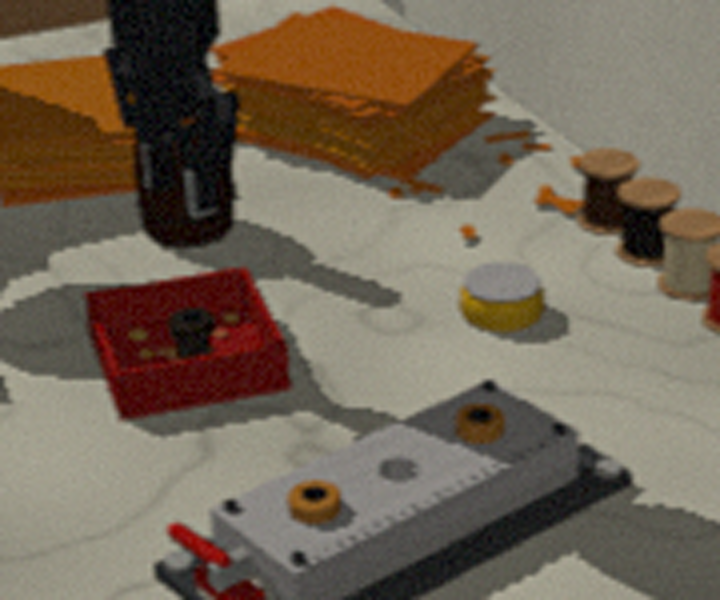

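The worn bush stands in the scrap box at crop (192,330). Now to the new bush, turned 90° for a first centring pinch.

>>> carry_out(
  plan=[
    [[0,0,-1.571,48,-552,0,50],[0,0,-1.571,48,-552,0,50],[0,0,-1.571,48,-552,0,50],[0,0,-1.571,48,-552,0,50],[0,0,-1.571,48,-552,0,50],[0,0,-1.571,48,-552,0,50],[0,0,-1.571,48,-552,0,50],[0,0,-1.571,48,-552,0,50],[0,0,-1.571,48,-552,0,50],[0,0,-1.571,48,-552,0,50],[0,0,-1.571,48,-552,0,50],[0,0,-1.571,48,-552,0,50],[0,0,-1.571,48,-552,0,50],[0,0,-1.571,48,-552,0,50],[0,0,-1.571,48,-552,0,50],[0,0,-1.571,48,-552,0,50],[0,0,-1.571,48,-552,0,50]],
  ],
  squeeze=20,
)

```text
clock: 11.1
tcp_pos: [0.5307, -0.2756, 0.1296]
orientation: [0.0, 0.62, 0.785, 0.0]
wrist_force: [0.1, -0.4, -0.7]
finger_gap: 0.0499
grip_force: 0.0
```

```bash
python3 - <<'E'
from h import *
from workcell import monitor
s=viewer.read_camera("side")
print({k:np.round(v,4).tolist() for k,v in monitor.get_state().items() if k!="tau"})
cv2.imwrite("pics/a5.png",crop(s,290,190,130,130,4))
E
```

```text
{'clock': 11.15, 'joint_pos': [-0.6135, 0.4038, -0.0761, 1.0906, 0.0001, 0.7238], 'qvel': [-0.0079, 0.0009, 0.0046, -0.0012, -0.0012, -0.0005], 'tcp_pos': [0.5308, -0.2759, 0.1296], 'orientation': [0.0002, 0.6199, 0.7847, 0.0001], 'wrist_force': [0.8995, 0.0431, 0.427], 'ft_torque': [-0.0055, -0.0355, 0.0197], 'grip_force': 0.0, 'finger_gap': 0.0498}
```

View pics/a5.png

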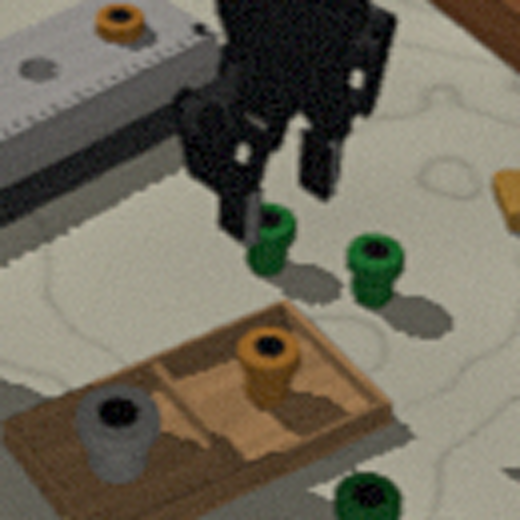

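>>> carry_out(
  plan=[
    [[0,0,0,0,-0.5,-40,50],[0,0,0,0,-0.5,-75,50],[0,0,0,0,-0.5,-95,50],[0,0,0,0,-0.5,-98.5,50],[0,0,0,0,-0.5,-98.5,50],[0,0,0,0,-0.5,-98.5,44],[0,0,0,0,-0.5,-98.5,40],[0,0,0,0,-0.5,-98.5,38],[0,0,0,0,-0.5,-98.5,36],[0,0,0,0,-0.5,-98.5,34],[0,0,0,0,-0.5,-98.5,31],[0,0,0,0,-0.5,-98.5,31],[0,0,0,0,-0.5,-98.5,31]],
  ],
)

```text
clock: 12.45
tcp_pos: [0.5306, -0.2776, 0.0314]
orientation: [0.0, 0.621, 0.784, -0.0]
wrist_force: [-1.8, -0.2, 5.7]
finger_gap: 0.0328
grip_force: 19.8
```

>>> carry_out(
  plan=[
    [[0,0,0,0,0,0,40],[0,0,0,0,0,0,46],[0,0,0,0,0,0,46],[0,0,1.571,0,0,0,46],[0,0,1.571,0,0,0,46],[0,0,1.571,0,0,0,46],[0,0,1.571,0,0,0,46],[0,0,1.571,0,0,0,46],[0,0,1.571,0,0,0,46],[0,0,1.571,0,0,0,46],[0,0,1.571,0,0,0,46],[0,0,1.571,0,0,0,46],[0,0,1.571,0,0,0,46],[0,0,1.571,0,0,0,46],[0,0,1.571,0,0,0,46],[0,0,1.571,0,0,0,46],[0,0,1.571,0,0,0,46]],
  ],
)

```text
clock: 14.15
tcp_pos: [0.5305, -0.2773, 0.0307]
orientation: [-0.0, -0.115, 0.993, 0.0]
wrist_force: [-0.6, 0.4, -0.3]
finger_gap: 0.0462
grip_force: 0.0
```

>>> carry_out(
  plan=[
    [[0,0,0,0,0,0,40],[0,0,0,0,0,0,38],[0,0,0,0,0,0,36],[0,0,0,0,0,0,34],[0,0,0,0,0,0,31],[0,0,0,0,0,0,31],[0,0,0,0,0,0,31],[0,0,0,0,0,0,31]],
  ],
  squeeze=25,
)

```text
clock: 14.95
tcp_pos: [0.5305, -0.277, 0.031]
orientation: [0.0, -0.116, 0.993, 0.0]
wrist_force: [-1.9, 2.4, 4.3]
finger_gap: 0.0325
grip_force: 24.9
```

>>> carry_out(
  plan=[
    [[0,0,0,0,0,0,20],[0,0,0,0,0,0,20],[0,0,0,0,0,0,20],[0,0,0,0,0,0,20]],
  ],
  squeeze=90,
)

```text
clock: 15.35
tcp_pos: [0.5307, -0.2772, 0.0314]
orientation: [0.0, -0.116, 0.993, 0.0]
wrist_force: [-1.3, 4.1, 6.9]
finger_gap: 0.0302
grip_force: 88.5
```

>>> carry_out(
  plan=[
    [[0,0,0,0,0,20,20],[0,0,0,0,0,50,20],[0,0,0,0,0,80,20],[0,0,0,0,45,80,20],[0,0,0,0,90,80,20],[0,0,0,0,135,80,20],[0,0,0,0,180,80,20],[0,0,0,0,225,80,20],[0,0,0,0,265,80,20],[0,0,0,0,283,80,20],[0,0,0,0,287.6,80,20],[0,0,0,0,287.6,70,20],[0,0,0,0,287.6,55,20],[0,0,0,0,287.6,50,20],[0,0,0,0,287.6,50,20],[0,0,0,0,287.6,50,20],[0,0,0,0,287.6,50,20]],
  ],
)

```text
clock: 17.05
tcp_pos: [0.5311, 0.0097, 0.0813]
orientation: [0.0, -0.115, 0.993, -0.0]
wrist_force: [-0.1, 0.1, -0.3]
finger_gap: 0.0301
grip_force: 89.4
```

```bash
python3 - <<'E'
from h import *
from workcell import monitor
s=viewer.read_camera("side")
P=[]
for i in range(6):
    viewer.read_camera("top");P.append(monitor.get_state()["tcp_pos"])
print(np.round(P,4))
print({k:np.round(v,4).tolist() for k,v in monitor.get_state().items() if k!="tau"})
cv2.imwrite("pics/a6.png",crop(s,255,140,90,90,6))
E
```

```text
[[0.531  0.01   0.0813]
 [0.5309 0.0101 0.0813]
 [0.5309 0.0102 0.0813]
 [0.5308 0.0102 0.0812]
 [0.5307 0.0103 0.0811]
 [0.5307 0.0103 0.0811]]
{'clock': 17.4, 'joint_pos': [-0.1319, 0.3231, -0.3257, 0.9216, 0.0001, -0.3642], 'qvel': [-0.0001, 0.001, -0.0014, 0.0014, -0.0001, 0.0016], 'tcp_pos': [0.5307, 0.0103, 0.0811], 'orientation': [0.0002, -0.1159, 0.9933, -0.0], 'wrist_force': [-0.1489, 0.9417, -1.2015], 'ft_torque': [0.0262, -0.0006, 0.0031], 'grip_force': 89.3776, 'finger_gap': 0.0294}
```

View pics/a6.png

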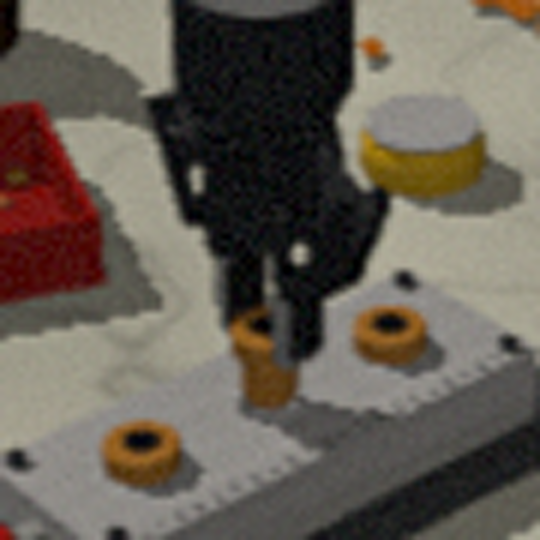

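The bush hangs upright over the hidden bore, at crop (268,370), and the TCP is within 0.3 mm of the bore position. Entering gently.

>>> carry_out(
  plan=[
    [[0,0,0,0,0,-3,20],[0,0,0,0,0,-5,20],[0,0,0,0,0,-7,20],[0,0,0,0,0,-8.5,20],[0,0,0,0,0,-10,20],[0,0,0,0,0,-10,20]],
  ],
)

```text
clock: 18.0
tcp_pos: [0.5306, 0.0102, 0.0706]
orientation: [0.0, -0.116, 0.993, -0.0]
wrist_force: [0.4, 0.1, -1.1]
finger_gap: 0.03
grip_force: 89.4
```

>>> carry_out(
  plan=[
    [[0,0,0,0,0,-1,20],[0,0,0,0,0,-2,20],[0,0,0,0,0,-3,20],[0,0,0,0,0,-3,20]],
  ],
)

```text
clock: 18.4
tcp_pos: [0.5308, 0.0103, 0.0681]
orientation: [0.0, -0.116, 0.993, -0.0]
wrist_force: [0.8, 0.3, 1.9]
finger_gap: 0.0297
grip_force: 89.5
```

>>> carry_out(
  plan=[
    [[0,0,0,0,0,-1,20],[0,0,0,0,0,-2,20],[0,0,0,0,0,-3,20],[0,0,0,0,0,-4,20],[0,0,0,0,0,-5,20],[0,0,0,0,0,-6,20],[0,0,0,0,0,-6,20]],
  ],
)

```text
clock: 19.1
tcp_pos: [0.5312, 0.0103, 0.0624]
orientation: [0.001, -0.116, 0.993, -0.0]
wrist_force: [-0.1, 0.1, 5.9]
finger_gap: 0.0299
grip_force: 89.9
```

>>> carry_out(
  plan=[
    [[0,0,0,0,0,-1,20],[0,0,0,0,0,-2,20],[0,0,0,0,0,-3,20],[0,0,0,0,0,-4,20],[0,0,0,0,0,-5,20],[0,0,0,0,0,-6,20],[0,0,0,0,0,-6,20]],
  ],
)

```text
clock: 19.8
tcp_pos: [0.5315, 0.0104, 0.0571]
orientation: [0.001, -0.116, 0.993, -0.0]
wrist_force: [-0.5, 0.5, 9.9]
finger_gap: 0.0301
grip_force: 90.4
```

>>> carry_out(
  plan=[
    [[0,0,0,0,0,-1,20],[0,0,0,0,0,-2,20],[0,0,0,0,0,-3,20],[0,0,0,0,0,-4,20],[0,0,0,0,0,-5,20],[0,0,0,0,0,-5,20],[0,0,0,0,0,-5,20]],
  ],
)

```text
clock: 20.5
tcp_pos: [0.5316, 0.0105, 0.0525]
orientation: [0.001, -0.116, 0.993, -0.0]
wrist_force: [-2.1, 1.1, 13.6]
finger_gap: 0.0299
grip_force: 90.9
```

>>> carry_out(
  plan=[
    [[0,0,0,0,0,-1,20],[0,0,0,0,0,-2,20],[0,0,0,0,0,-2,20],[0,0,0,0,0,-2,20]],
  ],
)

```text
clock: 20.9
tcp_pos: [0.5317, 0.0104, 0.0523]
orientation: [0.002, -0.116, 0.993, -0.0]
wrist_force: [-8.1, 1.8, 27.0]
finger_gap: 0.0296
grip_force: 92.6
```

The bush stopped at TCP z 52.3, as predicted for home (52.4), and the force rose to 27 N, so it is seated. I'll ease off, release, then press the head centrally with the fingers shut.

>>> carry_out(
  plan=[
    [[0,0,0,-0.3,0,2,20],[0,0,0,-0.3,0,2,20],[0,0,0,-0.3,0,2,38],[0,0,0,-0.3,0,2,46],[0,0,0,-0.3,0,2,46],[0,0,0,-0.3,0,2,46],[0,0,0,-0.3,0,20,46],[0,0,0,0,0,42,10],[0,0,0,0,0,42,0],[0,0,0,0,0,42,0],[0,0,0,0,0,42,0],[0,0,0,0,0,42,0],[0,0,0,0,0,42,0],[0,0,0,0,0,25,0],[0,0,0,0,0,18,0],[0,0,0,0,0,16,0],[0,0,0,0,0,16,0]],
  ],
  squeeze=20,
)

```text
clock: 22.6
tcp_pos: [0.5301, 0.0103, 0.0644]
orientation: [-0.001, -0.116, 0.993, 0.0]
wrist_force: [0.3, -0.0, 0.1]
finger_gap: 0.0003
grip_force: 0.0
```

>>> carry_out(
  plan=[
    [[0,0,0,0,0,-0.5,0],[0,0,0,0,0,-1,0],[0,0,0,0,0,-1.5,0],[0,0,0,0,0,-2,0],[0,0,0,0,0,-2.5,0],[0,0,0,0,0,-2.5,0]],
  ],
)

```text
clock: 23.2
tcp_pos: [0.5306, 0.0103, 0.0624]
orientation: [0.0, -0.116, 0.993, 0.0]
wrist_force: [0.4, 0.5, 0.0]
finger_gap: -0.0002
grip_force: 0.2
```

>>> carry_out(
  plan=[
    [[0,0,0,0,0,-0.5,0],[0,0,0,0,0,-1,0],[0,0,0,0,0,-2,0],[0,0,0,0,0,-3,0],[0,0,0,0,0,-4,0],[0,0,0,0,0,-4,0],[0,0,0,0,0,-4,0]],
  ],
)

```text
clock: 23.9
tcp_pos: [0.5308, 0.0104, 0.0619]
orientation: [0.001, -0.116, 0.993, -0.0]
wrist_force: [-10.1, 2.2, 28.1]
finger_gap: -0.0001
grip_force: 13.8
```

Head top stands at 62 mm under 28 N, so it is flush. Retreating, then a final look.

>>> carry_out(
  plan=[
    [[0,0,0,0,0,2,0],[0,0,0,0,0,6,0],[0,0,0,0,0,30,0],[0,0,0,0,0,80,20],[0,0,0,0,40,110,40],[0,0,0,-40,80,110,40],[0,0,0,-60,120,110,40],[0,0,0,-80,160,110,40],[0,0,0,-80,160,110,40],[0,0,0,-80,160,110,40],[0,0,0,-80,160,110,40]],
  ],
)

```text
clock: 25.0
tcp_pos: [0.4511, 0.1698, 0.1682]
orientation: [0.0, -0.116, 0.993, -0.0]
wrist_force: [0.0, -0.6, 0.2]
finger_gap: 0.0403
grip_force: 0.0
```

```bash
python3 - <<'E'
from h import *
from workcell import monitor
s=viewer.read_camera("side");t=viewer.read_camera("top")
a=crop(s,200,140,190,170,4);a[:,:]=a
b=crop(s,270,180,60,50,5);a[-250:,-300:]=b
cv2.imwrite("pics/a7.png",cv2.resize(a[:,:],(670,600)));print(monitor.get_state()["clock"])
E
```

```text
25.1
```

View pics/a7.png

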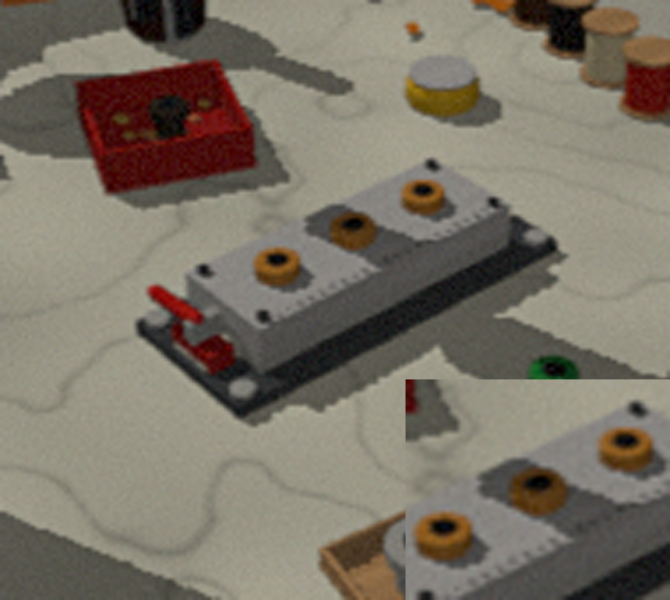

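The new bush sits at (353,229), level and in line with the sound ones at (277,266) and (423,195). The worn one is in the scrap box at (168,115).

```bash
python3 -c "
from workcell import order
print(order.hand_in())"
```

```text
the job is handed in; nothing more can be done
None
```

The worn bush is in the scrap box, the new bronze bush is pressed home in the middle bore (head top measured at 62 mm, so flush), and I handed the job in at about 25 s with no judging result returned.

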